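# Swap the toiletries on the turntable onto their own pads

## Robot

A 6-joint arm with a two-finger parallel gripper is mounted at the origin on the work surface. World frame = base frame: x ahead of the robot, y to its left, z up, the work surface at z = 0. Lengths are in m, angles in rad, forces in N, time in s.
With the tool pointing down it reaches from about 0.2 to 0.875 m from the base axis. Payload 3.4 kg.
Tool frame: the origin (TCP) lies between the finger pads; the fingertips stand 25 mm ahead of it and the grasp point (between the pads) lies 6 mm ahead of it (r.nose_length is the z of the fingertips in the tool frame, in m); z points along the fingers, y is the line along which they close (so a half turn about z gives the same grasp; the last joint's range is limited). The gripper opens to 94 mm and grips with 3 to 60 N. Pads are 16 mm wide; open, the fingers measure 119 mm over their backs; the gripper's body (75 mm by 177 mm) begins 78 mm behind the grasp point.
Start: joints at [1.167, 0.276, 1.505, -0, 1.361, -0.121], TCP at [0.16, 0.552, 0.23] pointing down, gripper open.
Joint ranges: [-2.89, 2.89], [-0.75, 2.08], [0.22, 2.7], [-1.18, 4.32], [0.11, 2.71], [-2.7, 2.7]. Speed limits (rad/s): [2.57, 2.57, 3.14, 3.14, 3.14, 3.14].

## Interface

Orientations are given as a unit quaternion [w, x, y, z].
In Python, from plant import r, gripper_to, inverse_kinematics, vision, models, telemetry gives the robot as it stands. Calls block until the motion is done:
- r.move_to(position, orientation): joint-space move of the TCP to a pose.
- r.move_l(position, rot=None, vel=0.15, guard=None): straight line of the TCP; rot=None keeps the orientation; vel is the mean speed in m/s. With guard (N) it stops when the force on the tool has changed by that much, and returns True; else False.
- r.movej(angles): joint-space move.
- gripper_to(opening, f_grip=None): finger opening in m; f_grip is the grip in N (None keeps the last); returns when the fingers have stopped.
- r.hold(seconds).
- inverse_kinematics(position, orientation): joint angles nearest the present ones, or None.
- vision.snapshot(name): name is "side" or "top"; returns the picture (480x640x3 uint8, red, green, blue); there is no depth.
- vision.get_calibration(name): a dict with "fx", "fy", "cx", "cy" (pixels), "position" and "orientation" of the camera in the world. Camera axes: x right, y down, z forward; pixel columns grow to the right and rows downward; lengths in m; the calibration is good to about 2 mm. A picture is of the moment at which its call begins. get_calibration takes no time and is no camera call.
A pose or a line that the arm cannot do raises r.PlanningError and nothing moves.
- r.sign_off(): hands the job in; it is judged then, once.
Trained networks look in the newest picture that a camera, given by its name, has taken for a name from the list of things; names that differ only in an ending like _2 or _b are one class to them, and where a whole thing is asked for, a point or a joint stands for the part that bears it (a point fixed in the world has none). Each returns a list of dicts, best first, with "score" (0 to 1); they miss things now and then, are a little off and sometimes report something else, mostly with a low value. They report only what shows in the picture. A call takes as long as a camera call. They do not tell look-alikes from the thing itself.
- models.boxes_of(thing, camera): "at" ([x, y, z] in m, in world coordinates, good to about 4 mm: the middle of the surface that is visible of it).
- models.regions_of(thing, camera): "pixels" (480x640 bool, what is visible of it).
- models.mark_of(thing, camera): "at" ([x, y, z] in m, in world coordinates, good to about 4 mm: a listed point, or the origin of a listed thing).
Readings, each from a call of its own:
- telemetry.current_t(): time.
- telemetry.current_joints(): joint angles.
- telemetry.current_dq(): joint speeds.
- telemetry.current_joint_efforts(): joint torques, N m.
- telemetry.current_ee_pos(): TCP position.
- telemetry.current_tool_rot(): TCP orientation.
- telemetry.current_wrist_force(): force on the tool from outside, world axes, zero at the start.
- telemetry.current_torque(): the same for the moment, N m.
- telemetry.current_opening(): finger opening in m.
- telemetry.current_finger_force(): force on a finger pad.
Only numpy, scipy, OpenCV 4.12 (cv2) and the standard library are available. Lean on these libraries where they do the work, as an engineer would, in place of code of your own. Each camera call takes 0.05 s, during which the arm holds its last target. There are 200 camera calls.

## Task

The four toiletries on the turntable stand on one another's places: move each onto the middle of its own pad - dropper bottle on amber, nail clipper on grey, floss case on mint, cup on white - with the empty pink pad as your stopover for freeing a place. Do not put or drop any of the four onto the shelf beside the turntable; keep the bottle and the cup upright all the way and leave the yellow tin where it is.

Things in the scene. Friction and masses are not known exactly. Their poses are not given: they have to be found in the camera images.
- bottle: closed amber-brown glass dropper bottle with black cap and rubber bulb, standing upright, 84 mm tall; the glass body is a straight cylinder of diameter 32 mm from the foot to 50 mm up, cap diameter 21 mm, bulb 13 mm. Origin at the centre of its foot, z up. About 70 g
- clipper: chrome nail clipper lying flat, 56 mm long (x axis), 13 mm wide (y axis), 11 mm high. Origin at the centre of its underside, z up. About 35 g
- floss: mint-green plastic floss case lying flat, a rounded block 52 mm long (x axis), 38 mm wide (y axis), 20 mm high, with a darker seam. Origin at the centre of its underside, z up. About 30 g
- cup: small empty white ceramic cup without a handle, standing upright, outer diameter 56 mm (52 mm at the foot), 60 mm tall, wall 4 mm. Origin at the centre of its foot, z up. About 130 g
- pad_amber: round rubber pad, diameter 82 mm, 3 mm thick, fixed to the turntable, bright amber-orange. Origin at the centre of its underside, z up, so its top is 3 mm above the origin. The place of the bottle. All five pads lie in a ring of 112 mm radius on the dark blue platter of the turntable (diameter 324 mm, top 22 mm above the shelf; it is latched and does not turn), about 112 mm from one another; its steel knob in the middle is 34 mm wide and reaches 39 mm above the platter
- pad_grey: round rubber pad, diameter 82 mm, 3 mm thick, fixed to the turntable, grey. Origin at the centre of its underside, z up, so its top is 3 mm above the origin. The place of the nail clipper
- pad_mint: round rubber pad, diameter 82 mm, 3 mm thick, fixed to the turntable, mint green. Origin at the centre of its underside, z up, so its top is 3 mm above the origin. The place of the floss case
- pad_white: round rubber pad, diameter 82 mm, 3 mm thick, fixed to the turntable, white. Origin at the centre of its underside, z up, so its top is 3 mm above the origin. The place of the cup
- pad_pink: round rubber pad, diameter 82 mm, 3 mm thick, fixed to the turntable, deep pink. Origin at the centre of its underside, z up, so its top is 3 mm above the origin. The spare place: empty at the start and at the end
- tin: bystander: round balm tin with a bright yellow lid, diameter 50 mm, 22 mm high, standing directly on the platter in the same ring as the pads. Origin at the centre of its underside
Things that resemble listed ones, but are neither listed nor needed, are in the scene too. Leave any black or blue look-alike of the floss alone. Leave any red look-alike of the cup alone.

How it is judged:
On the way:
1. one of the four things has been set down and let go on the pink pad (within 25 mm of its middle) (((horizontal distance between bottle and pad_pink below 0.025 m and z of bottle in the frame of pad_pink below 0.007 m and contact force between the fingers and bottle below 0.3 N) or (horizontal distance between clipper and pad_pink below 0.025 m and z of clipper in the frame of pad_pink below 0.007 m and contact force between the fingers and clipper below 0.3 N) or (horizontal distance between floss and pad_pink below 0.025 m and z of floss in the frame of pad_pink below 0.007 m and contact force between the fingers and floss below 0.3 N) or (horizontal distance between cup and pad_pink below 0.025 m and z of cup in the frame of pad_pink below 0.007 m and contact force between the fingers and cup below 0.3 N))), for 0.2 s.
At the end, for the whole second after the job is handed in: Each of the four things rests, still and level (within 0.12 rad; bottle and cup upright), on its own pad with its centre within 15 mm of the pad's centre, so the pink pad is empty again (horizontal distance between bottle and pad_amber below 0.015 m and z of bottle in the frame of pad_amber below 0.007 m and angle between each of bottle, clipper, floss, cup's own z axis and vertical below 0.12 rad and linear speed of each of bottle, clipper, floss, cup below 0.02 m/s and horizontal distance between clipper and pad_grey below 0.015 m and z of clipper in the frame of pad_grey below 0.007 m and horizontal distance between floss and pad_mint below 0.015 m and z of floss in the frame of pad_mint below 0.007 m and horizontal distance between cup and pad_white below 0.015 m and z of cup in the frame of pad_white below 0.007 m); the robot touches nothing.
It fails at once if one of the four things is put down or falls off the turntable onto the shelf (height (world z) of any of bottle, clipper, floss, cup below 0.015 m).
It fails at once if the bottle or the cup is tipped by more than 0.5 rad (angle between any of bottle, cup's own z axis and vertical above 0.5 rad).
It fails at once if the yellow tin is shifted by more than 15 mm (distance of tin from where it was at the start of the episode above 0.015 m).
It also fails if it takes over 131 s, if anything falls off the work surface, if the arm or the gripper's body presses on something with over 40 N, if the wrist force passes 120 N, or if a joint passes its speed limit or range.

## Working session

There is one attempt and no reset: what is moved stays moved. The work goes in short steps, each a Python script; the robot and the scene stay as the last script left them, time stands still between calls to the robot, and variables do not carry over. Pictures are saved under pics/ and viewed, at most 14 in all, crops included, and the job is handed in when it is done.

```bash
mkdir -p pics; python3 - <<'E'
from plant import r, vision, models, telemetry
import cv2,numpy as np
for c in("top","side"):
    im=vision.snapshot(c); cv2.imwrite(f"pics/{c}0.png",im[:,:,::-1])
    k=vision.get_calibration(c);print(c,k)
    for n in "bottle clipper floss cup pad_amber pad_grey pad_mint pad_white pad_pink tin".split():
        if c=="top" or n in("bottle","cup","clipper","floss"):
            print(n,[(np.round(d["at"],3).tolist(),round(d["score"],2)) for d in models.mark_of(n,c)][:5])
print(telemetry.current_t(),telemetry.current_tool_rot(),r.nose_length)
E
```

```text
top {'fx': 458.44824577645454, 'fy': 458.44824577645454, 'cx': 318.4893659314164, 'cy': 241.27312256112728, 'position': array([ 0.49248882, -0.10670283,  0.96608804]), 'orientation': array([-0.03388507,  0.71496129, -0.6974886 ,  0.03452256])}
bottle [([0.471, 0.057, 0.024], 0.84)]
clipper [([0.535, -0.123, 0.024], 0.56), ([0.458, -0.046, 0.025], 0.54)]
floss [([0.576, -0.308, -0.003], 0.95), ([0.355, -0.415, -0.002], 0.84), ([0.538, -0.133, 0.025], 0.56)]
cup [([0.846, -0.049, 0.004], 0.78), ([0.662, 0.034, 0.022], 0.61)]
pad_amber [([0.53, -0.121, 0.025], 0.63)]
pad_grey [([0.656, 0.025, 0.022], 0.62)]
pad_mint [([0.473, 0.061, 0.026], 0.65), ([0.453, -0.049, 0.023], 0.61)]
pad_white [([0.453, -0.053, 0.022], 0.92)]
pad_pink [([0.642, -0.083, 0.02], 0.73), ([0.457, -0.049, 0.024], 0.24)]
tin [([0.577, 0.099, 0.022], 0.84), ([0.658, 0.035, 0.025], 0.51)]
side {'fx': 607.2753635739547, 'fy': 607.2753635739547, 'cx': 324.90469741114117, 'cy': 233.44751875012733, 'position': array([-0.03006279, -0.83932122,  0.75594495]), 'orientation': array([-0.42908604,  0.83140201, -0.31625725,  0.15696249])}
bottle [([0.473, 0.056, 0.026], 0.67)]
clipper [([0.459, -0.044, 0.028], 0.49), ([0.661, 0.026, 0.025], 0.45)]
floss [([0.578, -0.308, 0.005], 0.93), ([0.359, -0.423, -0.003], 0.88), ([0.538, -0.133, 0.024], 0.69)]
cup [([0.663, 0.036, 0.023], 0.73), ([0.84, -0.051, -0.001], 0.66)]
0.8 [2.67772865e-05 1.40935727e-01 9.90018746e-01 5.56797446e-05] 0.025
```

View pics/top0.png

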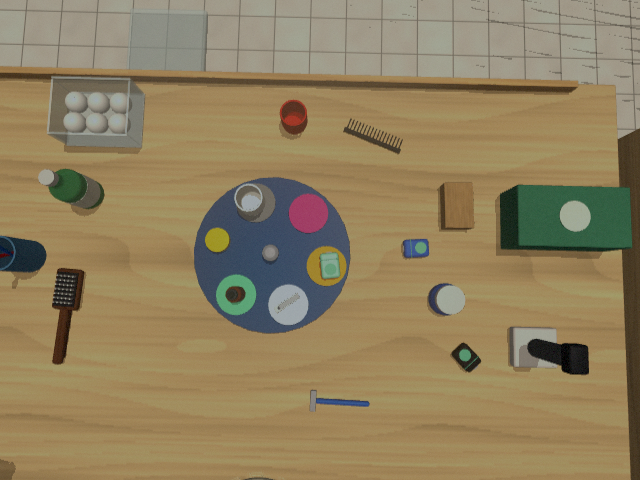

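View pics/side0.png

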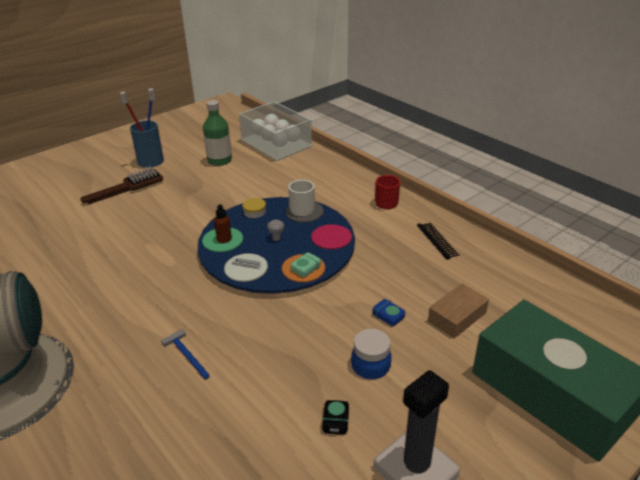

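The top view shows the floss at (329,265) on amber, the clipper at (289,302) on white, the bottle at (236,294) on mint and the cup at (254,203) on grey. Pink is empty at (309,213), the tin is at (217,240), and the knob is at (270,254). The side view agrees. That makes two swaps, so I'll use pink twice.

```bash
cat > h.py <<'E'
from plant import r, gripper_to, inverse_kinematics, vision, models, telemetry
import cv2,numpy as np
from scipy.spatial.transform import Rotation as R
def backproj(c,uv,z):
    k=vision.get_calibration(c); q=k["orientation"]
    uv=np.atleast_2d(np.asarray(uv,float))
    d=np.c_[(uv[:,0]-k["cx"])/k["fx"],(uv[:,1]-k["cy"])/k["fy"],np.ones(len(uv))]
    d=R.from_quat(q[[1,2,3,0]]).apply(d); p=k["position"]
    return (p+d*((z-p[2])/d[:,2])[:,None])[:,:2]
def region(thing,c,near,z):
    """mask of `thing` closest to `near`: footprint polygon on plane z -> centre, long-axis yaw, size"""
    best=None
    for m in models.regions_of(thing,c):
        cs,_=cv2.findContours(m["pixels"].astype(np.uint8),cv2.RETR_EXTERNAL,cv2.CHAIN_APPROX_NONE)
        if not cs: continue
        P=backproj(c,max(cs,key=cv2.contourArea)[:,0],z)
        (cx,cy),(w,h),a=cv2.minAreaRect((P*1000).astype(np.float32))
        if w<h: a+=90
        d=np.hypot(cx/1000-near[0],cy/1000-near[1])
        if d<.04 and (best is None or d<best[0]): best=(d,np.array([cx,cy])/1000,a,sorted((w,h)),m["score"])
    return best and best[1:]
def quat(phi):
    a=(phi+np.pi/2)/2
    return np.array([0,np.cos(a),np.sin(a),0])
E
python3 - <<'E'
from h import *
from scipy.optimize import least_squares
g=dict(pad_amber=(.53,-.121),pad_grey=(.656,.025),pad_mint=(.473,.061),pad_white=(.453,-.053),pad_pink=(.642,-.083))
order=["pad_amber","pad_pink","pad_grey",None,"pad_mint","pad_white"]
obs=[]
for c in("top","side"):
    vision.snapshot(c)
    for n,p in g.items():
        q=[d["at"] for d in models.mark_of(n,c) if np.hypot(*(d["at"][:2]-np.array(p)))<.03]
        if q: obs.append((n,c,q[0][:2])); 
        if n in("pad_pink","pad_white"): print(c,n,region(n,c,p,.025))
    print(c,"floss",region("floss",c,(.538,-.133),.045),"clip",region("clipper",c,(.457,-.046),.034))
    for n,p in dict(cup=(.662,.035),bottle=(.472,.057),floss=(.538,-.133),clipper=(.458,-.045),tin=(.577,.099)).items():
        print(c,n,[np.round(d["at"],4) for d in models.mark_of(n,c) if np.hypot(*(d["at"][:2]-np.array(p)))<.03])
def P(x,n):
    a=x[2]+np.pi/3*order.index(n); return x[:2]+.112*np.array([np.cos(a),np.sin(a)])
f=least_squares(lambda x:np.ravel([P(x,n)-o for n,c,o in obs]),[.555,-.01,-1.8],loss="soft_l1",f_scale=.004)
print(f.x)
for n,c,o in obs: print(n,c,np.round(o,4),np.round(P(f.x,n),4))
E
```

```text
top pad_white (array([ 0.45324951, -0.04756343]), 91.41189050674438, [78.68339538574219, 81.44950866699219], 0.62)
top pad_pink (array([ 0.64133301, -0.08221999]), 1.308921456336975, [80.87612915039062, 81.80347442626953], 0.85)
top floss (array([ 0.53467029, -0.12974954]), 1.4136908054351807, [38.22463607788086, 52.208553314208984], 0.97) clip (array([ 0.45668054, -0.04489217]), 123.33520889282227, [13.642366409301758, 53.9901123046875], 0.57)
top cup [array([0.6616, 0.0323, 0.024 ])]
top bottle [array([0.471 , 0.0577, 0.0235])]
top floss [array([ 0.5351, -0.1299,  0.0262])]
top clipper [array([ 0.4577, -0.0466,  0.026 ])]
top tin [array([0.5807, 0.0982, 0.0201])]
side pad_white (array([ 0.45238351, -0.05092381]), 2.5315439701080322, [76.07049560546875, 80.88351440429688], 0.6)
side pad_pink (array([ 0.640133  , -0.08359271]), 47.796852111816406, [80.41967010498047, 80.5046615600586], 0.71)
side floss (array([ 0.52675659, -0.13889308]), 12.16219711303711, [47.948020935058594, 63.709571838378906], 0.62) clip (array([ 0.45392972, -0.04900178]), 123.49324798583984, [22.178890228271484, 57.31500244140625], 0.55)
side cup [array([0.6636, 0.0318, 0.0221])]
side bottle [array([0.4766, 0.055 , 0.0268])]
side floss [array([ 0.5363, -0.1327,  0.0269])]
side clipper [array([ 0.4582, -0.0405,  0.0264])]
side tin [array([0.5783, 0.0982, 0.0229])]
[ 0.5571958  -0.01156329 -1.74132011]
pad_amber top [ 0.5355 -0.1222] [ 0.5382 -0.1219]
pad_grey top [0.6568 0.028 ] [0.6623 0.0272]
pad_mint top [0.4727 0.0633] [0.4711 0.0601]
pad_white top [ 0.4525 -0.0513] [ 0.4521 -0.0503]
pad_pink top [ 0.6431 -0.0821] [ 0.6433 -0.0832]
pad_amber side [ 0.5382 -0.1252] [ 0.5382 -0.1219]
pad_grey side [0.6629 0.0272] [0.6623 0.0272]
pad_mint side [0.4714 0.0601] [0.4711 0.0601]
pad_pink side [ 0.6474 -0.0839] [ 0.6433 -0.0832]
```

```bash
cat >> h.py <<'E'
PAD=dict(amber=(.5375,-.123),grey=(.6615,.0275),mint=(.4715,.0605),white=(.4525,-.050),pink=(.6425,-.083))
TZ=dict(clipper=.0520,floss=.0535,bottle=.057,cup=.061)
WIDE=dict(clipper=.045,floss=.070,bottle=.065,cup=.088)
FORCE=dict(clipper=12,floss=12,bottle=15,cup=18)
SIZE=dict(clipper=.013,floss=.038,bottle=.032,cup=.056)
HI=.175
def pick(n,xy,phi):
    """phi: closing direction; takes the half turn that keeps joint 6 nearest zero over the whole ring"""
    def worst(p): 
        js=[inverse_kinematics([*q,HI],quat(p)) for q in [xy,*PAD.values()]]
        return 9 if any(j is None for j in js) else max(abs(j[5]) for j in js)
    phi=min((phi-np.pi,phi,phi+np.pi),key=worst); q=quat(phi)
    if telemetry.current_ee_pos()[2]<HI-.01: raise SystemExit("low")
    r.move_to([*xy,HI],q); gripper_to(WIDE[n])
    g=r.move_l([*xy,TZ[n]],vel=.12,guard=10)
    gripper_to(max(SIZE[n]-.02,0),f_grip=FORCE[n])
    print("pick",n,"guard",g,"open",telemetry.current_opening(),"F",telemetry.current_finger_force())
    r.move_l([*xy,HI],vel=.15)
    print(" lifted open",telemetry.current_opening())
    return telemetry.current_opening()>SIZE[n]-.006
def place(n,pad):
    xy=PAD[pad]
    r.move_l([*xy,HI],vel=.2)
    g=r.move_l([*xy,TZ[n]+.015],vel=.15)
    g=r.move_l([*xy,TZ[n]+.0005],vel=.05,guard=6)
    print("place",n,g,telemetry.current_ee_pos()[2])
    gripper_to(min(WIDE[n],SIZE[n]+.025)); r.hold(.3)
    r.move_l([*xy,HI],vel=.15); print(" t",telemetry.current_t())
def see(f):
    im=vision.snapshot("top")[170:345,180:365]; cv2.imwrite(f,cv2.resize(im,None,fx=3,fy=3,interpolation=cv2.INTER_CUBIC)[:,:,::-1])
def where(n,near):
    for c in("top","side"):
        vision.snapshot(c)
        print(n,c,[np.round(d["at"]-np.array([*near,.025]),4) for d in models.mark_of(n,c) if np.hypot(*(d["at"][:2]-np.array(near)))<.035])
E
python3 - <<'E'
from h import *
if pick("clipper",(.457,-.045),np.deg2rad(33.4)):
    place("clipper","pink")
    r.move_to([.45,.2,HI],quat(np.pi/2)) ; print(telemetry.current_t())
    where("clipper",PAD["pink"]); see("pics/a.png")
E
```

```text
pick clipper guard False open 0.01289113830642228 F 12.000166475772858
 lifted open 0.012855273653226912
place clipper True 0.05201307882349781
 t 12.525
13.8167
clipper top []
clipper side [array([0.0047, 0.0018, 0.004 ])]
```

View pics/a.png

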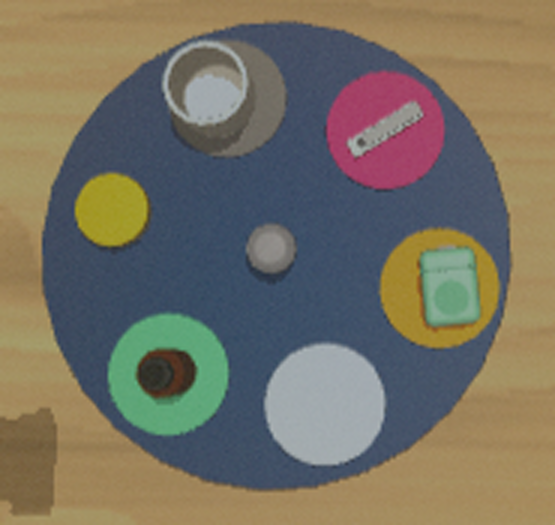

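The clipper lies centred on pink (crop 385,130) and white is free (crop 325,404). Next is the cup to white, then the clipper to grey.

```bash
python3 - <<'E'
from h import *
for c in("top","side"):
    vision.snapshot(c); print(c,region("pad_white",c,PAD["white"],.025))
if pick("cup",(.6625,.032),np.pi/2):
    place("cup","white")
    r.move_to([.45,.2,HI],quat(np.pi/2)) ; print(telemetry.current_t())
    where("cup",PAD["white"]); where("clipper",PAD["pink"]); see("pics/b.png")
    for c in("top","side"):
        vision.snapshot(c); print(c,region("pad_grey",c,PAD["grey"],.025),region("clipper",c,PAD["pink"],.034))
E
```

```text
top (array([ 0.4532247 , -0.04656239]), 91.41198301315308, [78.68375396728516, 79.4038314819336], 0.55)
side (array([ 0.45074771, -0.04879473]), 47.878543853759766, [80.93938446044922, 82.62889099121094], 0.92)
pick cup guard False open 0.05532611123684959 F 17.823485194548994
 lifted open 0.055059949368025024
place cup True 0.06107932415406377
 t 24.4417
26.6583
cup top [array([-0.002 ,  0.0013, -0.0026])]
cup side [array([-0.0006, -0.0027, -0.0015])]
clipper top [array([-0.0023, -0.0008,  0.0022])]
clipper side [array([0.0032, 0.0011, 0.0019])]
top (array([0.66169006, 0.02753886]), 91.43867599964142, [77.92251586914062, 79.11030578613281], 0.6) (array([ 0.64107031, -0.08330991]), 125.41549682617188, [14.373046875, 56.00808334350586], 0.6)
side (array([0.65872034, 0.02570354]), 127.31105041503906, [78.15351867675781, 80.99661254882812], 0.55) (array([ 0.63741016, -0.08667791]), 121.77352523803711, [22.930078506469727, 54.90315246582031], 0.65)
```

View pics/b.png

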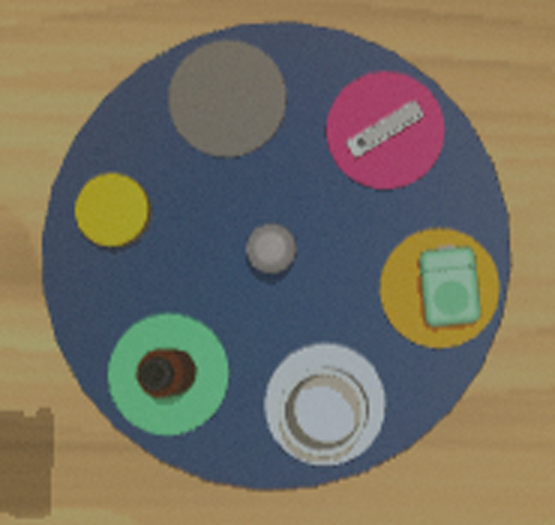

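The cup is centred on white (crop 325,405) and grey is free at (228,98). Now the clipper goes to grey and the floss to pink.

```bash
python3 - <<'E'
from h import *
if pick("clipper",(.6415,-.083),np.deg2rad(34)):
    place("clipper","grey")
    if pick("floss",(.5355,-.131),np.deg2rad(91)):
        place("floss","pink")
    r.move_to([.45,.2,HI],quat(np.pi/2)) ; print(telemetry.current_t())
    where("clipper",PAD["grey"]); where("floss",PAD["pink"]); where("bottle",(.473,.057)); see("pics/c.png")
    for c in("top","side"):
        vision.snapshot(c); print(c,region("pad_amber",c,PAD["amber"],.025),region("floss",c,PAD["pink"],.045))
E
```

```text
pick clipper guard False open 0.012863968642248582 F 12.00012132525444
 lifted open 0.01282575287689797
place clipper False 0.05227959669941226
 t 36.0417
pick floss guard False open 0.038783950046548527 F 11.530002525541931
 lifted open 0.038969019697428726
place floss False 0.053732513267216495
 t 44.925
47.15
clipper top [array([ 0.0008, -0.0016,  0.0023])]
clipper side [array([ 0.0025,  0.0024, -0.0021])]
floss top [array([0.0006, 0.001 , 0.0016])]
floss side [array([ 0.0012, -0.0008,  0.0019])]
bottle top [array([-0.0012,  0.    ,  0.0006])]
bottle side [array([-0.0005, -0.0039, -0.001 ]), array([-0.0014,  0.0019, -0.0062])]
top (array([ 0.53443134, -0.12206587]), 1.0915727615356445, [79.968994140625, 80.06228637695312], 0.84) (array([ 0.63984106, -0.08290254]), 5.694628715515137, [37.30065155029297, 52.546363830566406], 0.94)
side (array([ 0.53163159, -0.12339938]), 51.94181442260742, [77.14895629882812, 85.17294311523438], 0.65) (array([ 0.63134137, -0.09215991]), 6.430511474609375, [52.46320343017578, 65.11090087890625], 0.87)
```

View pics/c.png

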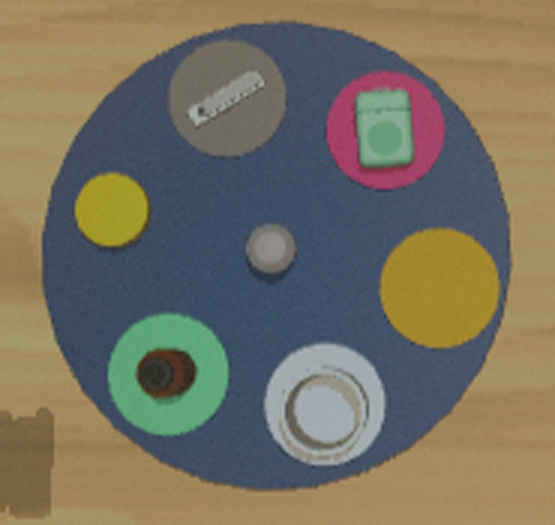

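The clipper is on grey (228,98), the floss on pink (385,128), and amber is free (440,288). Last are the bottle to amber and the floss to mint.

```bash
sed -i 's/amber=(.5375,-.123)/amber=(.536,-.1225)/' h.py; python3 - <<'E'
from h import *
if pick("bottle",(.472,.0565),np.pi/2):
    place("bottle","amber")
    if pick("floss",(.6415,-.083),np.deg2rad(95)):
        place("floss","mint")
    r.move_to([.3,.35,.25],quat(np.pi/2)) ; print(telemetry.current_t())
    for n,p in zip(("bottle","clipper","floss","cup"),("amber","grey","mint","white")): where(n,PAD[p])
    where("tin",(.579,.098)); see("pics/d.png"); cv2.imwrite("pics/e.png",vision.snapshot("side")[150:320,170:390,::-1])
E
```

```text
pick bottle guard False open 0.03176885199057619 F 15.000153751607286
 lifted open 0.031570038350078704
place bottle True 0.057077100632766616
 t 57.5917
pick floss guard False open 0.03746342088277247 F 11.961105912923813
 lifted open 0.038150801383986944
place floss True 0.05351599662316148
 t 65.6333
67.6333
bottle top [array([-0.0008,  0.0015, -0.0011])]
bottle side []
clipper top [array([ 0.0005, -0.0009,  0.0035])]
clipper side [array([0.0048, 0.002 , 0.0016])]
floss top [array([ 0.0055, -0.0037,  0.    ])]
floss side [array([0.0043, 0.0003, 0.0005])]
cup top [array([ 0.0005,  0.0007, -0.0026])]
cup side [array([-0.0008, -0.0004, -0.0018])]
tin top [array([-0.0002,  0.0003, -0.0056])]
tin side [array([ 0.0017,  0.0036, -0.0021])]
```

View pics/d.png

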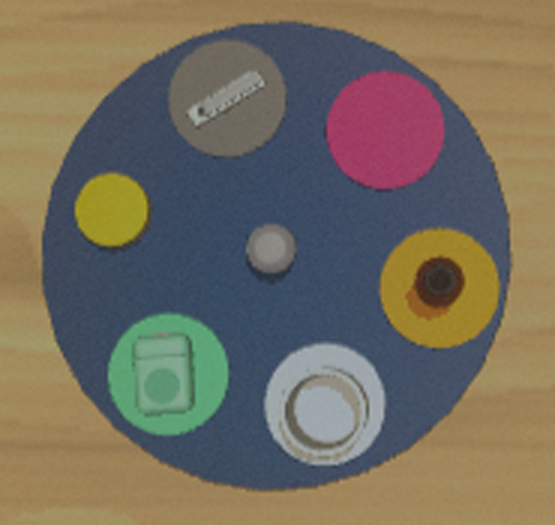

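View pics/e.png

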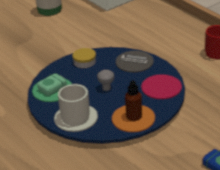

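Each item is on its own pad: bottle (440,282), clipper (228,98), floss (163,374) about 4 mm off the pad's middle, and cup (325,405). Pink is empty, and the side view shows the bottle and cup upright.

```bash
python3 -c "
from plant import r
print(r.sign_off())"
```

```text
the job is handed in; nothing more can be done
None
```

The job is handed in: in the last camera check all four toiletries stood on their own pads within about 7 mm of the middle, the pink pad was empty and the tin had not moved; the arm finished at about 68 s of the 131 s allowed, and sign-off gave no verdict.

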